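Guide rod through the two bushings of an alignment jig

ROBOT

A 6-joint arm with a two-finger parallel gripper is mounted at the origin on the work surface. World frame = base frame: x ahead of the robot, y to its left, z up, the work surface at z = 0. Lengths are in mm, angles in rad, forces in N, time in s.
With the tool pointing down it reaches from about 350 to 975 mm from the base axis. Payload 7.1 kg.
Tool frame: the origin (TCP) lies on the front face of the gripper's body, between the roots of the fingers; the fingertips stand 80 mm ahead of it and the grasp point (between the pads) lies 61 mm ahead of it (env.tips_ahead is the distance from the TCP to the fingertips, in mm); z points along the fingers, y is the line along which they close (so a half turn about z gives the same grasp; the last joint's range is limited). The gripper opens to 88 mm and grips with 3 to 60 N. Pads are 20 mm wide; open, the fingers measure 115 mm over their backs; the gripper's body (75 mm by 178 mm) begins 61 mm behind the grasp point.
Start: joints at [1.096, 0.423, 1.63, -0, 1.089, -0.019], TCP at [275.081, 561.192, 302.675] pointing down, gripper open.
Joint ranges: [-3, 3], [-0.9, 2.11], [0.09, 2.58], [-1.31, 4.45], [0.11, 2.69], [-2.54, 2.54]. Speed limits (rad/s): [2.39, 2.39, 3.01, 3.14, 3.14, 3.14].

INTERFACE

Orientations are given as a unit quaternion [x, y, z, w].
In Python, from station import env, set_gripper, viewer, workorder gives the robot as it stands. Calls block until the motion is done:
- env.reach(position, orientation): joint-space move of the TCP to a pose.
- env.move_l(position, rot=None, rate=150, f_stop=None): straight line of the TCP; rot=None keeps the orientation; rate is the mean speed in mm/s. With f_stop (N) it stops when the force on the tool has changed by that much, and returns True; else False.
- env.move_joints(angles): joint-space move.
- set_gripper(opening): finger opening in mm; the grip force is fixed at half the most; returns when the fingers have stopped.
- env.hold(seconds).
- env.ik(position, orientation): joint angles nearest the present ones, or None.
- env.read_state(): the state.
- viewer.camera(name): name is "scene" or "side" or "wrist"; returns the picture (400x640x3 uint8, blue, green, red); there is no depth.
- viewer.camera_params(name): a dict with "fx", "fy", "cx", "cy" (pixels), "pose" (4x4, takes a point from camera to world coordinates); the wrist camera has in their place "tool_from_camera" (4x4, takes a point from camera to tool coordinates, whose origin is the TCP and whose axes are the flange's). Camera axes: x right, y up, looking along -z (the intrinsics and any distortion apply to the point x, -y, -z); pixel columns grow to the right and rows downward; lengths in mm; the calibration is good to about 2 mm. A picture is of the moment at which its call begins: read the wrist's pose just before it. camera_params takes no time and is no camera call.
A pose or a line that the arm cannot do raises env.IKError and nothing moves.
- workorder.sign_off(): hands the job in; it is judged then, once.
The state is a dict: "time_s": time; "qpos": joint angles; "dq": joint speeds; "tau": joint torques, N m; "tool_pos": TCP position; "orientation": TCP orientation; "force": force on the tool from outside, world axes, zero at the start; "wrist_torque": the same for the moment, N m; "width": finger opening in mm; "grip_force": force on a finger pad.
Only numpy, scipy, OpenCV 4.12 (cv2) and the standard library are available. Lean on these libraries where they do the work, as an engineer would, in place of code of your own. Each camera call takes 0.05 s, during which the arm holds its last target. There are 200 camera calls.

TASK

Set the alignment jig on the die-bonding bench for clamping: first slide the carriage fully home against its stop, so that its lower bushing comes under the upper bushing of the fixed arm. Then take the long guide rod (not the short pin) out of the pin stand and thread it, tapered end down, through the upper and then the lower bushing, until its tip stands out below the lower bushing but still hangs clear of the base plate. Finish while holding the rod still there, upright and spanning both bushings: do not let go of it, keep the carriage home, and leave the short pin, the jar and the screwdriver alone.

Things in the scene. Friction and masses are not known exactly. Their poses are not given: they have to be found in the camera images.
- jig: The jig, fixed to the bench: an aluminium base plate 120 x 270 x 12 mm (jig x from -60 to 60 mm, jig y from -100 to 170 mm), a white column at its -y end (jig y from -98 to -58 mm, 125 mm high) and from it a white arm 36 mm wide reaching to +y at 105 to 125 mm height, ending in the upper bushing. The origin is on the vertical axis of the upper bushing, at the bench surface; z is up, the carriage slides along y. It stands at varying places and yaws.
- upper_bush (a point): Centre of the mouth (top rim) of the upper bushing, a brass ring 38 mm across and 20 mm high with its top rim 125 mm above the bench. Its mouth is a funnel 26 mm wide at the rim, narrowing over 7 mm to a straight bore of 14 mm.
- lower_bush (a point): Centre of the mouth (top rim) of the lower bushing, the same as the upper, in the front tongue of the carriage: rim 65 mm and underside 45 mm above the bench, so 33 mm of free air under it down to the base plate's top (12 mm above the bench). With the carriage home it is right under the upper bushing.
- carriage (a joint): How far the aluminium carriage stands from its home stop along jig +y, in m: 0 is home, against a dark steel stop bar; up to 0.055 is away. It slides stiffly (about 4 N) and stays where it is left.
- post (a point): The carriage's black square upright post, 18 x 18 mm, sides parallel to the jig's x and y, from 63 to 124.5 mm above the bench: the thing to push or pinch from above in order to slide the carriage. This point is on its axis, 16 mm below its top, 85 mm from the lower bushing's axis towards jig +y. The post is free on all sides; with the carriage home it stands 66 mm from the upper bushing's ring.
- stand: The pin stand, fixed to the bench: a white block 70 x 150 x 55 mm (x, y, z) with two round sockets 13.4 mm wide and 45 mm deep, 40 mm to either side of its middle along its y. Origin at the centre of its underside.
- rod_center (a point): The long guide rod: plain steel, 12 mm diameter, 180 mm long, 0.1 to 0.2 kg, standing upright in either socket of the stand, its top about 190 mm above the bench and 135 mm above the stand. This point is half-way up; z points along the rod to its blunt upper end.
- rod_tip (a point): The centre of the guide rod's lower end, 90 mm below its middle; the last 8 mm taper from 12 to 6 mm diameter.
- short_pin_center (a point): The short pin, a bystander in the other socket: same steel, same 12 mm diameter and taper, but only 100 mm long (top about 110 mm above the bench). This point is half-way up. Too short for the job.
- jar_center (a point): A small closed plastic jar, bystander, 56 mm diameter and 60 mm high, this point half-way up.
- screwdriver_grip (a point): A screwdriver with a black handle lying flat, bystander; this point is in the middle of its handle.

How it is judged (in metres and radians):
On the way, in this order (a step that is already met when the one before it is completed fails the run):
1. the carriage is slid home, within 4 mm of its stop (value of joint carriage below 0.004 m), for 0.2 s.
2. the guide rod is lifted out of the stand, its tip above the upper bushing's rim (z of rod_tip in the frame of upper_bush above 0 m), for 0.05 s.
3. the rod's tip is in the upper bushing's bore and not yet at the lower bushing (horizontal distance between rod_tip and upper_bush below 0.006 m and z of rod_tip in the frame of upper_bush below -0.008 m and z of rod_tip in the frame of lower_bush above 0 m), for 0.05 s.
At the end, for the whole second after the job is handed in: The carriage is within 4 mm of its stop; the guide rod runs through both bushings, upright within 0.08 rad, its tip at least 2 mm below the lower bushing's underside and at least 4 mm above the base plate, at rest and gripped by the fingers (over 1 N), so that only the gripper carries it (value of joint carriage below 0.004 m and horizontal distance between rod_tip and lower_bush below 0.005 m and horizontal distance between rod_center and upper_bush below 0.006 m and z of rod_tip in the frame of lower_bush below -0.022 m and height (world z) of rod_tip above 0.016 m and angle between rod_center's own z axis and vertical below 0.08 rad and contact force between the fingers and rod above 1 N and linear speed of rod below 0.02 m/s); the arm keeps its last pose, push and grip.
It fails at once if the short pin is disturbed (moved over 30 mm) (distance of short_pin_center from where it was at the start of the episode above 0.03 m).
It fails at once if the jar is disturbed (moved over 30 mm) (distance of jar_center from where it was at the start of the episode above 0.03 m).
It fails at once if the screwdriver is disturbed (moved over 30 mm) (distance of screwdriver_grip from where it was at the start of the episode above 0.03 m).
It also fails if it takes over 72 s, if anything falls off the work surface, if the arm or the gripper's body presses on something with over 40 N, if the wrist force passes 120 N, or if a joint passes its speed limit or range.

## Working session

There is one attempt and no reset: what is moved stays moved. The work goes in short steps, each a Python script; the robot and the scene stay as the last script left them, time stands still between calls to the robot, and variables do not carry over. Pictures are saved under pics/ and viewed, at most 10 in all, crops included, and the job is handed in when it is done.

```bash
mkdir -p pics; ls; python3 - <<'E'
from station import env,set_gripper,viewer,workorder
import cv2,numpy as np
np.set_printoptions(precision=4,suppress=True)
for n in("scene","side","wrist"):
    im=viewer.camera(n); cv2.imwrite(f"pics/{n}0.png",im); print(n,viewer.camera_params(n))
s=env.read_state();print(s)
E
```

```text
pics
scene {'fx': 460.0096133358155, 'fy': 460.0096133358155, 'cx': 318.4830381017824, 'cy': 203.29943125249807, 'pose': array([[   0.814 ,   -0.457 ,    0.3584,  886.1941],
       [   0.5806,    0.6225,   -0.5249, -382.838 ],
       [   0.0168,    0.6354,    0.772 ,  776.1277],
       [   0.    ,    0.    ,    0.    ,    1.    ]])}
side {'fx': 363.2188969993113, 'fy': 363.2188969993113, 'cx': 318.1968149979014, 'cy': 203.04453773484008, 'pose': array([[ -0.9486,   0.1854,  -0.2566, 399.6979],
       [ -0.3164,  -0.5777,   0.7524, 630.4745],
       [ -0.0087,   0.7949,   0.6066, 541.945 ],
       [  0.    ,   0.    ,   0.    ,   1.    ]])}
wrist {'fx': 288.90125516720383, 'fy': 288.90125516720383, 'cx': 321.39296643268693, 'cy': 196.20264837293618, 'tool_from_camera': array([[ -0.0002,   0.9707,   0.2403,  65.0839],
       [  1.    ,   0.0005,  -0.0009,   0.347 ],
       [ -0.001 ,   0.2403,  -0.9707, -82.7115],
       [  0.    ,   0.    ,   0.    ,   1.    ]])}
{'time_s': 0.15, 'qpos': array([ 1.096 ,  0.4237,  1.6305,  0.    ,  1.0886, -0.019 ]), 'dq': array([ 0.0017, -0.0022, -0.0011, -0.0004, -0.0003, -0.0004]), 'tau': array([  0.0001, -54.498 , -27.3921,   0.0644,   0.0205,  -0.0001]), 'tool_pos': array([274.9558, 560.9023, 302.0803]), 'orientation': array([ 0.2259,  0.9741, -0.0006, -0.0002]), 'force': array([ 0.0662,  0.6949, -0.2447]), 'wrist_torque': array([-0.047 , -0.0499, -0.0089]), 'grip_force': 0.0, 'width': 87.86402019496454}
```

View pics/scene0.png

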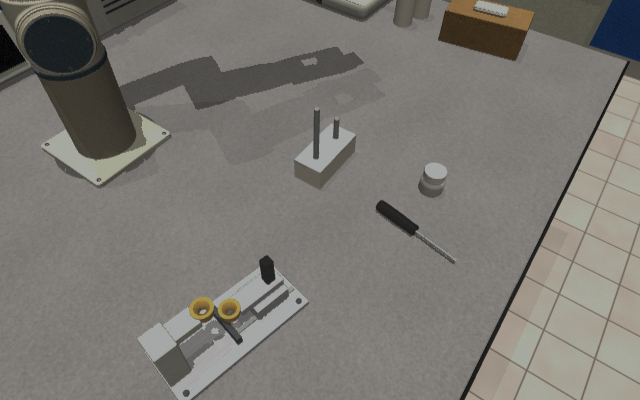

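View pics/side0.png

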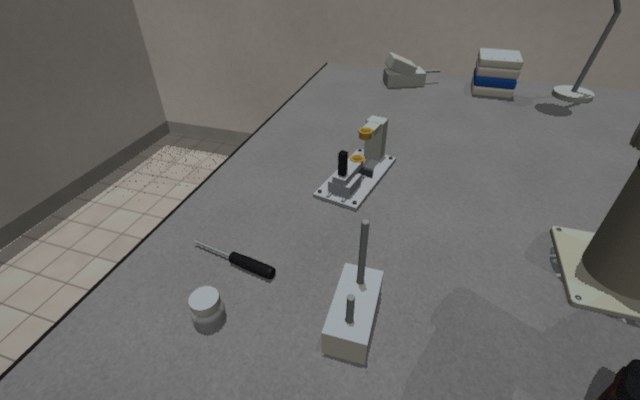

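The scene view shows the upper bushing rim near (202,308), the lower one near (229,309), the post top near (267,259), the rod from its top (317,109) to the stand (316,157), and the short pin at (337,120). The side view agrees, with the rod top at (364,222) and the post top at (343,153).

```bash
cat > h.py <<'E'
import numpy as np,cv2
from scipy.spatial.transform import Rotation as R
from station import env,set_gripper,viewer,workorder
np.set_printoptions(precision=2,suppress=True)
def pose(st):
    T=np.eye(4);T[:3,:3]=R.from_quat(st['orientation']).as_matrix();T[:3,3]=st['tool_pos'];return T
def ray(n,uv,st=None):
    p=viewer.camera_params(n)
    T=pose(st)@p['tool_from_camera'] if n=='wrist' else p['pose']
    d=T[:3,:3]@[(uv[0]-p['cx'])/p['fx'],-(uv[1]-p['cy'])/p['fy'],-1]
    return T[:3,3],d
def onplane(n,uv,z,st=None):
    o,d=ray(n,uv,st);return o+d*(z-o[2])/d[2]
def tri(r1,r2):
    (o1,d1),(o2,d2)=r1,r2
    A=np.stack([d1,-d2],1);s=np.linalg.lstsq(A,o2-o1,rcond=None)[0]
    a,b=o1+s[0]*d1,o2+s[1]*d2;return (a+b)/2,np.linalg.norm(a-b)
def down(phi):  # tool down, tool y axis (closing line) along world angle phi
    y=np.array([np.cos(phi),np.sin(phi),0]);z=np.array([0,0,-1.]);return R.from_matrix(np.stack([np.cross(y,z),y,z],1)).as_quat()
E
python3 - <<'E'
from h import *
P={}
for k,z,a,b in(("up",125,(202,307),(366,131)),("low",65,(230,309),(357,158)),("post",124.5,(266,260),(343,153)),("rod",190,(317,109),(364,222)),("pin",110,(336.5,120),(351,296)),("colA",125,(138,341),None)):
    print(k,onplane("scene",a,z), b and onplane("side",b,z), b and tri(ray("scene",a),ray("side",b)))
# brass blobs, stand top
for n in("scene","side"):
    im=cv2.imread(f"pics/{n}0.png");h=cv2.cvtColor(im,cv2.COLOR_BGR2HSV)
    m=cv2.inRange(h,(15,120,80),(35,255,255))
    N,L,S,C=cv2.connectedComponentsWithStats(m)
    print(n,[(S[i],C[i]) for i in range(1,N) if S[i][4]>30])
E
```

```text
up [ 559.38 -214.63  125.  ] [ 555.81 -211.26  125.  ] (array([ 557.31, -214.35,  122.96]), np.float64(1.9812297839135897))
low [ 569.72 -174.29   65.  ] [ 566.73 -173.42   65.  ] (array([ 568.04, -174.28,   63.9 ]), np.float64(2.3428423500033895))
post [584.21 -90.83 124.5 ] [582.01 -85.52 124.5 ] (array([583.08, -89.73, 122.05]), np.float64(0.014146924901446723))
rod [470.94 211.28 190.  ] [468.71 217.28 190.  ] (array([469.14, 214.03, 187.3 ]), np.float64(0.22639539626922173))
pin [470.78 287.35 110.  ] [465.48 293.18 110.  ] (array([467.16, 290.88, 106.21]), np.float64(2.5108308153757006))
colA [ 522.59 -308.4   125.  ] None None
scene [(array([ 446,    0,   88,   31, 1094], dtype=int32), array([493.44,  14.49])), (array([189, 297,  25,  24, 394], dtype=int32), array([201.07, 307.53])), (array([218, 299,  22,  21, 335], dtype=int32), array([228.71, 308.69]))]
side [(array([359, 128,  14,  12, 117], dtype=int32), array([365.03, 132.63])), (array([350, 155,  15,   7,  79], dtype=int32), array([357.01, 158.14]))]
```

```bash
python3 - <<'E'
from h import *
a=np.radians(78.7)
d=np.array([np.cos(a),np.sin(a),0])
up=np.array([557.5,-214,0])
best=None
for phi in(a,a-np.pi):
    q=down(phi); j=env.ik([*(up+60*d)[:2],300],q); print(j)
    if j is not None and (best is None or abs(j[5])<abs(best[1][5])): best=(q,j,phi)
env.reach([*(up+60*d)[:2],300],best[0]); print(best[2])
env.hold(.3)
s=env.read_state();im=viewer.camera("wrist");cv2.imwrite("pics/w1.png",im);print(s['tool_pos'],s['orientation'],s['time_s'])
np.savez("w1.npz",**{k:s[k] for k in('tool_pos','orientation')})
E
```

```text
[-0.29  0.38  1.71 -0.    1.05 -1.66]
[-0.29  0.38  1.71 -0.    1.05  1.48]
-1.7680185322702557
[ 569.36 -154.85  299.99] [ 1.  -0.1  0.  -0. ] 3.1833
```

View pics/w1.png

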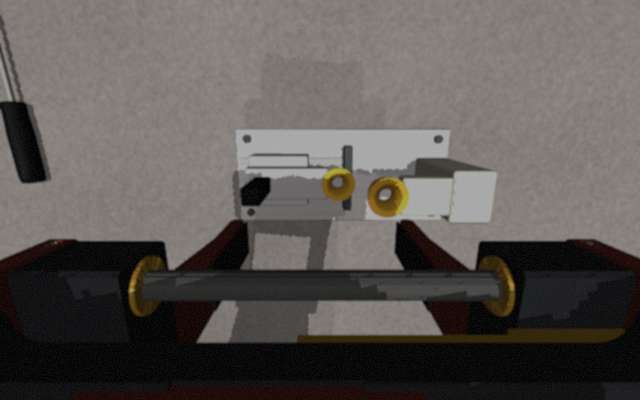

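The wrist view shows the base plate from (236,129) to (450,221), parallel to the image rows. The upper bushing is near (389,197), the lower near (338,184), and the black post near (255,190).

```bash
python3 - <<'E'
from h import *
s=dict(np.load("w1.npz"));im=cv2.imread("pics/w1.png");h=cv2.cvtColor(im,cv2.COLOR_BGR2HSV)
m=cv2.inRange(h,(12,110,60),(35,255,255));m[225:]=0
cs=[c for c in cv2.findContours(m,cv2.RETR_EXTERNAL,cv2.CHAIN_APPROX_NONE)[0] if cv2.contourArea(c)>200]
for c in cs:
    e=cv2.minEnclosingCircle(c);z=125 if e[0][0]>360 else 65
    print(e,cv2.boundingRect(c),onplane("wrist",e[0],z,s), "diam",np.linalg.norm(onplane("wrist",(e[0][0]+e[1],e[0][1]),z,s)-onplane("wrist",e[0],z,s))*2)
g=im.max(2)[:225,200:520]
m=(g<35).astype(np.uint8);m[:, 110:]=0; m[:140]=0
N,L,S,C=cv2.connectedComponentsWithStats(m);print(S[1:],C[1:]+[200,0])
# plate bright edge: first bright row per column
w=(im.min(2)>105)
pts=[(c,np.argmax(w[110:150,c])+110) for c in range(262,425,4)]
l=np.polyfit(*np.array(pts,float).T,1);print(l,np.array(pts)[:,1])
A=onplane("wrist",(250,np.polyval(l,250)),12,s);B=onplane("wrist",(435,np.polyval(l,435)),12,s);print(A,B,np.degrees(np.arctan2(*(A-B)[1::-1])))
cv2.imwrite("pics/c1.png",cv2.resize(im[110:230,220:500],None,fx=2.8,fy=2.8,interpolation=cv2.INTER_CUBIC))
E
```

```text
((387.9310302734375, 196.0689697265625), 20.712650299072266) (368, 177, 40, 40) [ 559.3  -214.58  125.  ] diam 38.03924138984945
((338.44000244140625, 184.0), 16.95278549194336) (322, 168, 33, 33) [ 566.67 -173.15   65.  ] diam 38.00437360604223
[[ 41 178  29  27 612]
 [ 30 221  17   4  48]] [[255.11 191.07]
 [237.4  222.83]]
[  0. 110.] [110 110 110 110 110 110 110 110 110 110 110 110 110 110 110 110 110 110
 110 110 110 110 110 110 110 110 110 110 110 110 110 110 110 110 110 110
 110 110 110 110 110]
[668.14 -84.21  12.  ] [ 623.6  -307.52   12.  ] 78.71936044089135
```

View pics/c1.png

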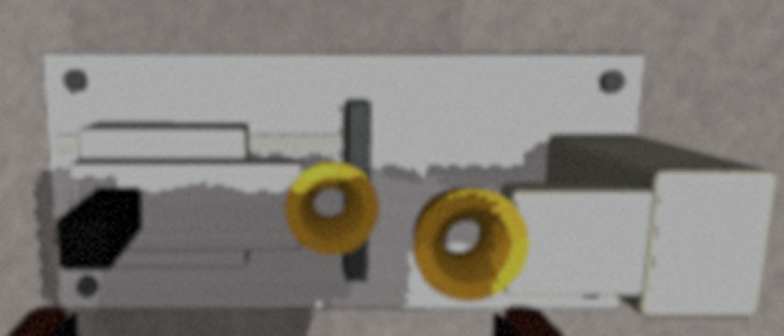

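The crop shows the plate edges level in the image, so the jig's yaw matches the tool's. The post top's centre is near full-image (250,197). Both ring diameters measure 38.0 mm, as they should. Next I'll pinch the post and slide it home.

```bash
python3 - <<'E'
from h import *
s=dict(np.load("w1.npz"));print("post",onplane("wrist",(250,197.5),124.5,s))
a=np.radians(79);d=np.array([np.cos(a),np.sin(a),0]);up=np.array([559,-214.5,0]);q=down(a-np.pi)
p=up+126.5*d
env.reach([*p[:2],260],q);set_gripper(60)
print(env.move_l([*p[:2],169],rate=100,f_stop=15))
set_gripper(0);s=env.read_state();print(s['width'],s['grip_force'],s['force'],s['tool_pos'])
t=p-60*d
print(env.move_l([*t[:2],169],rate=40,f_stop=22))
s=env.read_state();print(s['force'],s['tool_pos'],(s['tool_pos']-up)@d,s['time_s'])
env.hold(.4);s=env.read_state();print(s['force'],(s['tool_pos']-up)@d)
cv2.imwrite("pics/s2.png",viewer.camera("scene")[230:400,120:330])
set_gripper(50);env.move_l([*s['tool_pos'][:2],270],rate=150)
env.hold(.2);s=env.read_state();im=viewer.camera("wrist");cv2.imwrite("pics/w2.png",im);np.savez("w2.npz",**{k:s[k] for k in('tool_pos','orientation')})
h=cv2.cvtColor(im,cv2.COLOR_BGR2HSV);m=cv2.inRange(h,(12,110,60),(35,255,255));m[225:]=0
for c in cv2.findContours(m,cv2.RETR_EXTERNAL,cv2.CHAIN_APPROX_NONE)[0]:
    if cv2.contourArea(c)>100:
        e=cv2.minEnclosingCircle(c);print(e,cv2.boundingRect(c),onplane("wrist",e[0],125,s))
print(s['time_s'])
E
```

```text
post [582.64 -89.8  124.5 ]
False
17.866494830491572 30.00011444091797 [-0.47 -0.57  1.38] [583.14 -90.31 169.02]
True
[0.22 3.77 2.87] [ 574.82 -131.78  169.04] 84.2169671447998 7.075
[ 0.11 -3.43  4.73] 84.36609911978644
((418.00433349609375, 198.5662841796875), 32.98027038574219) (388, 173, 62, 52) [ 566.31 -208.45  125.  ]
9.2333
```

View pics/w2.png

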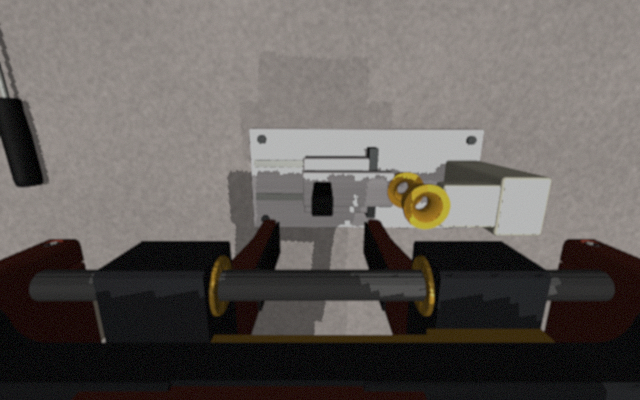

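The slide worked: the post is now 84 mm from the upper bushing's axis (85 means home), the stop gave a 22 N reaction, and the image shows the lower bushing (405,190) tucked under the upper one (426,206). Next is the rod.

```bash
python3 - <<'E'
from h import *
rod=np.array([470,213,0]);ang=np.arctan2(rod[1],rod[0]);u=rod/np.linalg.norm(rod)
best=None
for phi in(ang-np.pi/2,ang+np.pi/2):
    j=env.ik([*(rod[:2]),310],down(phi)); print(phi,j)
    if j is not None and (best is None or abs(j[5])<abs(best[0])): best=(j[5],phi)
phi=best[1];q=down(phi);x=R.from_quat(q).as_matrix()[:,0]
p=rod-45*x
env.move_l([*env.read_state()['tool_pos'][:2],310],rate=200)
env.reach([*p[:2],310],q);set_gripper(60);env.hold(.2)
s=env.read_state();im=viewer.camera("wrist");cv2.imwrite("pics/w3.png",im);np.savez("w3.npz",phi=phi,**{k:s[k] for k in('tool_pos','orientation')})
print(phi,x,s['tool_pos'],s['time_s'])
E
```

```text
-1.1452915276630435 [ 0.4   0.25  1.86 -0.    1.03  1.55]
1.9963011259267496 [ 0.4   0.25  1.86 -0.    1.03 -1.59]
-1.1452915276630435 [0.91 0.41 0.  ] [429.06 194.38 310.03] 11.575
```

View pics/w3.png

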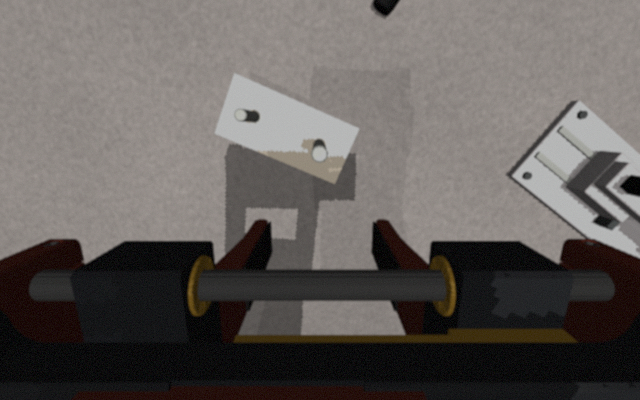

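The rod top is the bright disc near (320,154) and the short pin's top is near (241,115).

```bash
python3 - <<'E'
from h import *
s=dict(np.load("w3.npz"));im=cv2.imread("pics/w3.png")
r=im[138:168,304:336];g=r.max(2)
print(g[::2,::2])
m=(g>165).astype(np.uint8)
for uv in((320,154),(241,115)): print(onplane("wrist",uv,190 if uv[0]>300 else 110,s))
E
```

```text
[[177 182 173 174 174 181 168 150 158 177 184 183 183 182 184 184]
 [152 158 154 151 148 131  88  59  72 117 173 184 184 185 183 182]
 [149 150 149 147 137  91  52  47  50  60 140 183 186 184 182 182]
 [150 149 151 151 134  65  58  60  63  54 104 180 186 182 183 184]
 [150 150 149 154 127  81 109 136 129 117  89 167 183 185 185 183]
 [160 159 150 148 120 138 172 179 178 175 132 148 184 185 184 183]
 [177 181 154 146 130 172 186 183 184 184 175 151 181 184 182 182]
 [160 170 153 141 144 185 188 182 184 182 181 149 169 183 186 184]
 [148 147 149 139 150 184 185 183 183 185 185 154 171 182 187 183]
 [147 150 148 144 140 183 184 184 183 183 182 147 165 163 169 162]
 [149 146 148 147 132 165 182 185 185 182 166 136 148 151 147 147]
 [151 147 147 146 144 139 154 169 171 159 126 146 147 161 150 147]
 [150 147 147 147 147 146 139 134 135 140 140 151 149 152 151 149]
 [148 147 147 147 150 145 147 148 148 145 149 146 148 145 148 146]
 [147 151 150 148 146 148 144 149 147 146 147 146 147 149 148 148]]
[470.3  214.43 190.  ]
[465.64 294.51 110.  ]
```

Rod and pin are 80.2 mm apart (80 expected). I'll grasp 145 mm above the tip, lift and transfer.

```bash
python3 - <<'E'
from h import *
z=np.load("w3.npz");q=down(float(z['phi']));c=np.array([470.5,214.4])
env.move_l([*c,290],rate=150)
print(env.move_l([*c,216],rate=80,f_stop=12))
set_gripper(0);s=env.read_state();print(s['width'],s['grip_force'],s['force'],s['wrist_torque'],s['tool_pos'])
print(env.move_l([*c,378],rate=90,f_stop=20))
s=env.read_state();print(s['force'],s['wrist_torque'],s['width'],s['tool_pos'])
a=np.radians(79);up=np.array([558.9,-215.0])
env.reach([*up,378],down(a-np.pi))
env.move_l([*up,352],rate=80);env.hold(.4)
s=env.read_state();print(s['tool_pos'],s['force'],s['time_s'])
A=viewer.camera("scene");B=viewer.camera("side");cv2.imwrite("pics/s3.png",A);cv2.imwrite("pics/d3.png",B)
a=cv2.resize(A[200:350,130:280],(450,450),interpolation=cv2.INTER_CUBIC);b=cv2.resize(B[60:180,310:430],(350,350),interpolation=cv2.INTER_CUBIC)
o=np.zeros((450,800,3),np.uint8);o[:,:450]=a;o[:350,450:]=b;cv2.imwrite("pics/c3.png",o)
E
```

```text
False
11.44177735579953 29.98019903898239 [-2.77  3.2   0.11] [ 1.03  0.7  -0.03] [470.25 214.81 216.  ]
False
[-0.2   0.2  -0.45] [-0.06  0.06  0.01] 12.13357297589442 [470.32 214.35 377.46]
[ 558.95 -215.09  352.27] [ 0.24 -1.   -1.34] 18.425
```

View pics/c3.png

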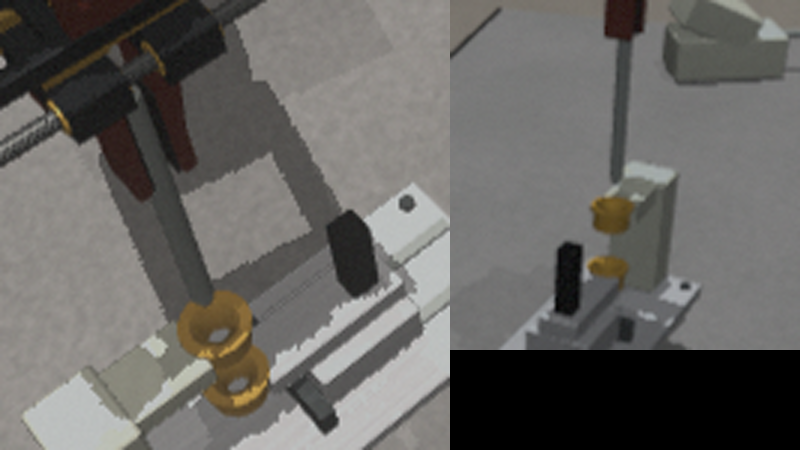

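The rod hangs upright just above the funnel. Its tip is at scene (197.3,300.7) and side (366.9,121.7), so I'll check it relative to the bushing in the same cameras.

```bash
python3 - <<'E'
from h import *
u=tri(ray("scene",(202,307)),ray("side",(365.5,131.5)));t=tri(ray("scene",(197.3,300.7)),ray("side",(366.9,121.7)))
print(u,t,t[0]-u[0]); 
for n,uv,uu in(("scene",(197.3,300.7),(202,307)),("side",(366.9,121.7),(365.5,131.5))):print(onplane(n,uv,146)-onplane(n,uu,125))
# predicted pixels of true axis tip/top under vertical assumption
def proj(n,X):
    p=viewer.camera_params(n);c=np.linalg.inv(p['pose'])@[*X,1];return p['cx']+p['fx']*c[0]/-c[2],p['cy']-p['fy']*c[1]/-c[2]
for n in("scene","side"):print(n,proj(n,(558.9,-215,146)),proj(n,(558.9,-215,200)),proj(n,(558.9,-215,125)))
E
```

```text
(array([ 557.68, -213.91,  122.01]), np.float64(0.3878185343317682)) (array([ 557.02, -217.26,  147.45]), np.float64(1.1640318066197322)) [-0.66 -3.35 25.44]
[-2.5  -2.11 21.  ]
[  0.76 -12.93  21.  ]
scene (np.float64(199.09936595447073), np.float64(300.5705444983847)) (np.float64(192.08550231944037), np.float64(282.5339151123303)) (np.float64(201.60393641264386), np.float64(307.0112184943418))
side (np.float64(365.7126597750444), np.float64(122.58986658494248)) (np.float64(367.2790458811521), np.float64(101.98123669043164)) (np.float64(365.1333118239502), np.float64(130.2122321419966))
```

Within about 3 mm, and the funnel's capture is ±10 mm. I'll lower it gently while watching the force.

```bash
python3 - <<'E'
from h import *
up=np.array([558.9,-215.0])
for z in(338,330,324,318,312,306,300,294):
    f=env.move_l([*up,z],rate=40,f_stop=10);s=env.read_state();print(z,f,s['tool_pos'],s['force'],s['wrist_torque'],s['width'],s['time_s'])
    if f:break
E
```

```text
338 False [ 558.82 -214.94  337.61] [ 0.31  0.45 -1.27] [-0.    0.15 -0.03] 11.494101510556403 19.025
330 False [ 558.74 -214.94  329.6 ] [-0.18 -0.16 -1.24] [0.01 0.13 0.05] 11.497084211056023 19.375
324 False [ 558.74 -214.96  323.64] [-0.15 -0.49 -1.52] [-0.04  0.19  0.05] 11.69122219310719 19.675
318 False [ 558.87 -214.99  317.7 ] [ 0.44 -0.83 -1.4 ] [ 0.01  0.05 -0.01] 11.502591110453006 19.975
312 False [ 559.09 -215.06  311.75] [ 1.83 -0.31 -2.53] [-0.14 -0.27 -0.01] 11.643887682248856 20.275
306 False [ 559.   -215.02  305.73] [ 1.74 -0.52 -3.08] [-0.17 -0.48  0.03] 11.61884929981149 20.575
300 False [ 558.94 -215.01  299.67] [ 2.13 -0.18 -3.17] [-0.17 -0.57  0.02] 11.503579570950041 20.875
294 False [ 558.88 -215.01  293.61] [ 2.24 -0.96 -2.3 ] [-0.26 -0.5  -0.01] 11.355808916047136 21.175
```

```bash
python3 - <<'E'
from h import *
up=np.array([558.9,-215.0])
for z in(288,282,276,270,264,258,252,246,240,235):
    F=env.read_state()['force'];up=up+np.clip(.15*F[:2],-.5,.5)
    f=env.move_l([*up,z],rate=40,f_stop=10);s=env.read_state();print(z,f,s['tool_pos'],s['force'],s['wrist_torque'],s['width'],s['time_s'])
    if f:break
env.hold(.5);print(env.read_state()['force'])
A=viewer.camera("scene");B=viewer.camera("side")
a=cv2.resize(A[200:350,130:280],(450,450),interpolation=cv2.INTER_CUBIC);b=cv2.resize(B[90:210,310:430],(350,350),interpolation=cv2.INTER_CUBIC)
o=np.zeros((450,800,3),np.uint8);o[:,:450]=a;o[:350,450:]=b;cv2.imwrite("pics/c4.png",o)
E
```

```text
288 False [ 559.08 -215.07  287.57] [ 1.54 -0.81 -2.91] [-0.08 -0.3  -0.05] 11.503731190852355 21.475
282 False [ 559.24 -215.17  281.59] [ 0.13 -0.01 -1.75] [-0.04 -0.08 -0.01] 11.511759557903206 21.775
276 False [ 559.26 -215.18  275.6 ] [ 0.51 -0.39 -1.48] [0.03 0.08 0.  ] 11.680793386646405 22.075
270 False [ 559.34 -215.26  269.58] [ 0.73 -0.74 -1.9 ] [-0.02  0.16  0.02] 11.671888633813833 22.375
264 False [ 559.46 -215.36  263.61] [ 0.37 -0.24 -2.39] [-0.03  0.14  0.03] 11.889450986956662 22.675
258 False [ 559.56 -215.41  257.62] [-0.26 -0.32 -1.83] [ 0.01  0.11 -0.01] 11.663737747882537 22.975
252 False [ 559.62 -215.49  251.66] [ 0.66  1.02 -1.04] [0.04 0.11 0.02] 11.465697748810376 23.275
246 False [ 559.68 -215.31  245.65] [-0.26  0.32 -1.83] [0.07 0.12 0.01] 11.4244648292943 23.575
240 False [ 559.63 -215.26  239.64] [-0.02  0.08 -1.57] [0.04 0.16 0.01] 11.228721277936918 23.875
235 False [ 559.6  -215.25  234.68] [-0.19  0.57 -0.81] [-0.01  0.11 -0.04] 11.420210659153438 24.15
[ 0.47 -0.47 -1.57]
```

View pics/c4.png

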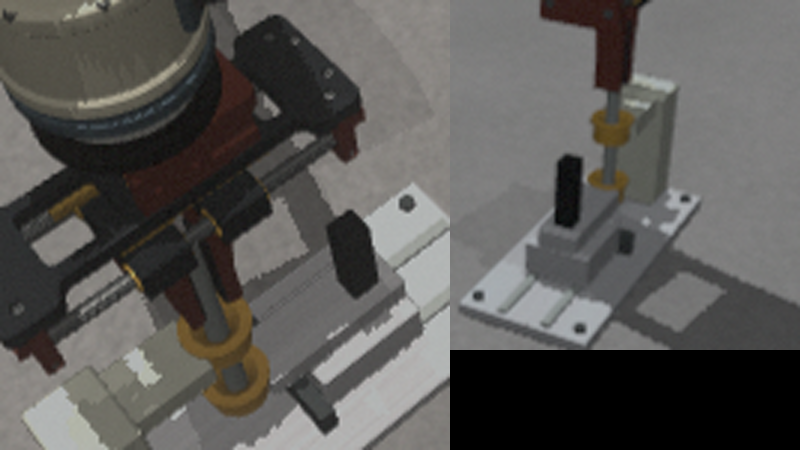

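The rod runs through both bushings with almost no side force. Its tip is at about z = 29 mm (allowed 16–43 mm) and only the gripper carries it.

```bash
python3 -c "
from station import env,workorder
s=env.read_state();print(s['grip_force'],s['force'],s['time_s']);print(workorder.sign_off())"
```

```text
29.99399095773697 [-0.09606009  0.59627927 -0.63825655] 24.75
the job is handed in; nothing more can be done
None
```

I've handed the job in at about 25 s, but no verdict came back: the carriage is home, and the gripper is holding the guide rod upright through both bushings with its tip at about 29 mm, inside the allowed 16–43 mm.

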